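Pop open the toy cash box drawer

TASK

The toy cash box must stand with its drawer sprung ajar, but the grey dinosaur is blocking the drawer. First slide the dinosaur along the bench with a fingertip, upright and never lifted, until all of it is past the left or the right edge of the drawer, bumping nothing else; then press the round yellow button on top of the cash box right down and let go, so that the catch releases and the spring brings the drawer out by itself. Do not touch the open drawer, and leave the dinosaur clear of it.

Things in the scene. Friction and masses are not known exactly. Their poses are not given: they have to be found in the camera images.
- cashbox: red toy cash box, fixed to the bench: 180 mm deep (x), 220 mm wide (y), top deck at z 85 mm, with a low hood (to z 107 mm) along its back edge. Origin: centre of its underside; its own -x axis points out of the front where the drawer is, +y to its left seen from the robot. Yaw varies.
- drawer (a joint): how far the grey-fronted drawer has come out of the cash box (m), along the box's own -x. 0 = shut and caught, the only place where it catches; when released a spring of about 3 N drives it to about 0.06 within a second and it stays there ajar. Travel 0 to 0.075.
- drawer_front (a point): centre of the outer face of the drawer's front plate (172 mm wide, z 12 to 62 mm); shut, the face stands 8 mm proud of the box's front, at x -98 mm, y 0, z 37 mm in the box's frame.
- button (a joint): how far the round yellow catch button is pressed down (m): 0 up, 0.008 fully down. Needs about 1.5 N to start and 6 N to bottom; the catch lets go past about 5 mm. Springs up again when released.
- button_top (a point): centre of the upper face of the round yellow button, 36 mm across, standing 14 mm above the red deck (10 mm above its black collar) on the box's left half: x 0, y +55 mm, z 99 mm in the box's frame. Pressed straight down.
- dino_centre (a point): middle of the trunk of the loose grey plastic long-neck dinosaur, 36 mm above its feet. About 112 mm long from tail to nose (trunk and legs reach 36 mm fore and aft of this point, nose and tail up to 56 mm), 54 mm wide over the legs, 96 mm to the top of the head; about 0.11 kg. Own +x axis towards its head, z up. It starts close in front of the drawer, facing any way.
- cube: rosewood cube, 45 mm, loose; leave alone. Origin: centre of its underside.
- saucer: blue ceramic saucer, 124 mm across, 18 mm high, loose; leave alone. Origin: centre of its underside.
- ring: yellow silicone ring, 80 mm across, 14 mm high, loose, lying flat; leave alone. Origin: centre of its underside.
- car: green and wooden toy car, 85 x 48 x 50 mm, loose; leave alone. Origin: under its centre.
- beaker: orange child's beaker, 68 mm across, 75 mm high, loose, standing; leave alone. Origin: centre of its underside.
Things that resemble listed ones, but are neither listed nor needed, are in the scene too. Of the things that look like the part that bears dino_centre, take the one that is farthest to the robot's right at the start.

How it is judged:
By the outcome, as a careful person would: the job done as asked, in the order asked, and still so for the second after the job is handed in, with the robot touching nothing.
It also fails if it takes over 51 s, if anything falls off the work surface, if the arm or the gripper's body presses on something with over 40 N, if the wrist force passes 120 N, or if a joint passes its speed limit or range.

ROBOT

A 7-joint arm with a two-finger parallel gripper is mounted at the origin on the work surface. World frame = base frame: x ahead of the robot, y to its left, z up, the work surface at z = 0. Lengths are in m, angles in rad, forces in N, time in s.
With the tool pointing down it reaches from about 0.425 to 0.925 m from the base axis. Payload 6.8 kg.
Tool frame: the origin (TCP) lies midway between the tips of the shut fingers; the grasp point (between the pads) lies 19 mm behind it; z points along the fingers, x is the direction in which the jaws open and shut, and the axes are right-handed (so a half turn about z gives the same grasp; the last joint's range is limited). The gripper opens to 85 mm and grips with 20 to 120 N. Pads are 22 mm wide; open, the fingers measure 114 mm over their backs; the gripper's body (76 mm by 85 mm) begins 54 mm behind the grasp point. The pads swing forward as they close: fully open they stand 13 mm farther back than shut.
Start: joints at [-1.216, 0.477, 0.022, 1.555, -0.011, 1.109, -0.083], TCP at [0.301, 0.604, 0.231] pointing down, gripper open.
Joint ranges: [-2.96, 2.96], [-0.34, 2.1], [-1.41, 1.46], [0.24, 2.44], [-1.37, 4.51], [0.17, 1.92], [-2.96, 2.96]. Speed limits (rad/s): [2.39, 2.39, 3.14, 3.14, 3.14, 3.14, 3.14].

INTERFACE

Orientations are given as a unit quaternion [w, x, y, z].
In Python, from station import bot, imaging, nets gives the robot as it stands. The module is installed in compiled form; this text tells all that it offers.
- The arm moves only by the tool apply_moves, never from a script. Its argument "moves" is text: rows parted by semicolons, each of 7 numbers parted by spaces: the gripper command: -1 is fully open, 1 is shut, values between are in proportion, then the shift along the tool's x, y, z normalised to -1 to 1, where 1 is 120 mm, then the turn, a rotation vector about the tool's x, y, z normalised to -1 to 1, where 1 is 4 degrees. In form: hand dx dy dz rx ry rz; .... A call has 1 to 12 rows; each row shifts and turns the commanded pose from where the row before left it, along the tool's axes as they then stand; what a row does not reach is not made up. A row lasts 1/12 s, in which the tool goes at most 41.7 mm and 7.16 degrees, less where a joint would pass 70% of its speed; a pose out of reach is approached as far as the arm can. A call with a number of a shift or a turn outside -1 to 1 is refused whole. A call with a gripper value outside its range is refused whole. The fingers move at their own pace and stop on an object; "force" is the grip in N (left out, the last holds). Time passes only in rows, so rows that do not move let the fingers close. It gives the time, the measured TCP pose, the force and the opening at its end, in the units of the state.
- bot.get_obs(): the state, without advancing time (a new reading comes with each control period).
- imaging.read_camera(name): name is "scene" or "side" or "wrist"; returns a dict with "image" (400x640x3 uint8, red, green, blue), "fx", "fy", "cx", "cy" (pixels), "view" (4x4, takes a point from world to camera coordinates); the wrist camera has in their place "mount" (4x4, takes a point from camera to tool coordinates, whose origin is the TCP and whose axes are the tool frame's). Camera axes: x right, y down, z forward; pixel columns grow to the right and rows downward; lengths in m; the calibration is good to about 2 mm. A picture is of the moment at which its call begins: read the wrist's pose just before it. There is no depth.
- bot.hand_in(): hands the job in, once; it reports no verdict.
Trained networks look in a picture, given as the dict that the camera call returned (one of the last four; its "shot" number tells which), for a name from the list of things; names that differ only in an ending like _2 or _b are one class to them, and where a whole thing is asked for, a point or a joint stands for the part that bears it (a point fixed in the world has none). Each returns a list of dicts, best first, with "score" (0 to 1); they miss things now and then, are a little off and sometimes report something else, mostly with a low value. They report only what shows in the picture. A call takes as long as a camera call. They do not tell look-alikes from the thing itself.
- nets.spot_in(picture, name): "rect" ([left, top, right, bottom] in pixels, round what is visible of it).
- nets.outline_of(picture, name): "region" (400x640 bool, what is visible of it) and "rect" ([left, top, right, bottom] in pixels, round what is visible of it).
- nets.spot_point(picture, name): "location" ([column, row] in pixels: a listed point, or the origin of a listed thing).
The state is a dict: "t": time; "q": joint angles; "joint_vel": joint speeds; "joint_torque": joint torques, N m; "eef_pos": TCP position; "tool_rot": TCP orientation; "contact_force": force on the tool from outside, world axes, zero at the start; "torque": the same for the moment, N m; "gripper_width": opening from 0.0 (shut) to 1.0 (fully open).
Only numpy, scipy, OpenCV 4.12 (cv2) and the standard library are available. Lean on these libraries where they do the work, as an engineer would, in place of code of your own. Each camera call takes 0.05 s, during which the arm holds its last target.

## Working session

There is one attempt and no reset: what is moved stays moved. The work goes in short steps, Python scripts to look and compute and a tool call to move; the robot and the scene stay as the last step left them, time stands still between calls to the robot, and variables do not carry over. Pictures are saved under pics/ and viewed, and the job is handed in when it is done.

Besides the shell and the picture viewer there is one more tool, called after "Emit:" by a JSON object that holds its "fn" and its "kwargs". apply_moves: Moves the arm, as the interface text tells. Scaled input: -1 to 1 covers 120 mm each way for a shift and 4 degrees each way for a turn. Its arguments: {"type":"object","properties":{"moves":{"type":"string"},"force":{"type":"number"}},"required":["moves"]}

```bash
mkdir -p pics
cat > h.py <<'E'
import numpy as np,cv2
from station import bot,imaging,nets
def save(p,n): cv2.imwrite('pics/'+n,cv2.cvtColor(p['image'],cv2.COLOR_RGB2BGR))
def ray(p,uv,z):
    V=np.array(p['view']);R=V[:3,:3];c=-R.T@V[:3,3]
    d=R.T@np.array([(uv[0]-p['cx'])/p['fx'],(uv[1]-p['cy'])/p['fy'],1])
    return c+d*(z-c[2])/d[2]
def proj(p,X):
    V=np.array(p['view']);c=V[:3,:3]@np.array(X)+V[:3,3]
    return np.array([p['fx']*c[0]/c[2]+p['cx'],p['fy']*c[1]/c[2]+p['cy']])
E
python3 - <<'E'
from h import *
o=bot.get_obs();print(o)
for n in('scene','side'):
    p=imaging.read_camera(n);save(p,n+'0.png')
    V=np.array(p['view']);print(n,-V[:3,:3].T@V[:3,3],V[2,:3])
    for k in('dino_centre','button_top','drawer_front','cashbox','cube','saucer','ring','car','beaker'):
        z={'dino_centre':.036,'button_top':.099,'drawer_front':.037}.get(k,0)
        for r in nets.spot_point(p,k): print(k,round(r['score'],2),np.round(r['location']),ray(p,r['location'],z).round(3))
E
```

```text
{'t': 0.0, 'q': array([-1.21609232,  0.47780551,  0.02231461,  1.55644613, -0.01152629,
        1.10928673, -0.08312555]), 'joint_vel': array([-1.25447879e-03, -8.45628905e-04, -6.48786211e-04, -9.23666695e-04,
       -2.27026309e-04, -3.21846763e-05,  7.89174806e-04]), 'joint_torque': array([-3.87600539e-04, -5.96449077e+01,  1.60789825e+00, -2.81181407e+01,
        1.24704026e-02,  9.47870139e-03, -1.08855065e-05]), 'eef_pos': array([0.30108953, 0.6034711 , 0.23032383]), 'tool_rot': array([ 5.20286298e-04,  8.50426863e-01,  5.26092505e-01, -7.45656604e-04]), 'contact_force': array([ 0.27016484, -0.55600264,  0.18112323]), 'torque': array([0.01663509, 0.04438998, 0.02818093]), 'gripper_width': 1.002899210154209}
scene [1.21762011 0.12471485 0.76628322] [-0.74871926 -0.15366389 -0.64483089]
dino_centre 0.85 [476. 182.] [0.195 0.378 0.036]
dino_centre 0.81 [425. 190.] [0.263 0.232 0.036]
dino_centre 0.8 [512. 232.] [0.399 0.449 0.036]
dino_centre 0.74 [327. 221.] [ 0.443 -0.024  0.036]
button_top 0.65 [346. 256.] [0.613 0.051 0.099]
cashbox 0.72 [322. 282.] [ 0.618 -0.002  0.   ]
cube
[... 216 characters left out ...]
  ]
beaker 0.73 [166. 235.] [ 0.54  -0.448  0.   ]
side [0.40691058 1.24645716 1.0935452 ] [ 0.03029713 -0.78243071 -0.62200021]
dino_centre 0.79 [406. 309.] [0.189 0.378 0.036]
dino_centre 0.66 [368. 275.] [0.284 0.25  0.036]
dino_centre 0.6 [314. 219.] [ 0.45  -0.014  0.036]
dino_centre 0.6 [333. 327.] [0.391 0.441 0.036]
button_top 0.39 [262. 216.] [0.618 0.046 0.099]
button_top 0.19 [254. 298.] [0.604 0.395 0.099]
drawer_front 0.43 [295. 216.] [ 0.516 -0.025  0.037]
cashbox 0.94 [267. 229.] [ 0.615 -0.002  0.   ]
cube 0.62 [311. 178.] [ 0.468 -0.308  0.   ]
ring 0.59 [270. 181.] [ 0.629 -0.289  0.   ]
car 0.89 [252. 297.] [0.631 0.306 0.   ]
beaker 0.65 [294. 162.] [ 0.544 -0.426  0.   ]
```

View pics/scene0.png

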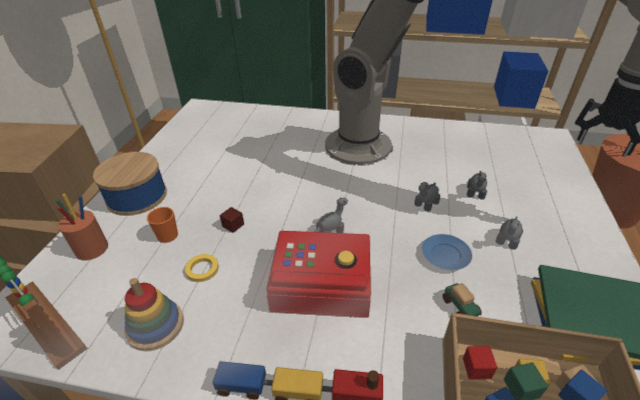

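View pics/side0.png

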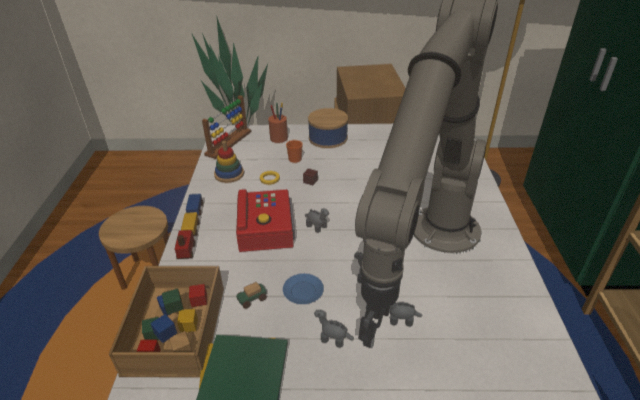

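Run:
```python
import cv2,numpy as np
a=cv2.imread('pics/scene0.png')[150:350,240:440];b=cv2.imread('pics/side0.png')[140:340,200:400]
cv2.imwrite('pics/c0.png',np.hstack([cv2.resize(a,(400,400),interpolation=3),cv2.resize(b,(400,400),interpolation=3)]))
```

```text
(no output)
```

View pics/c0.png

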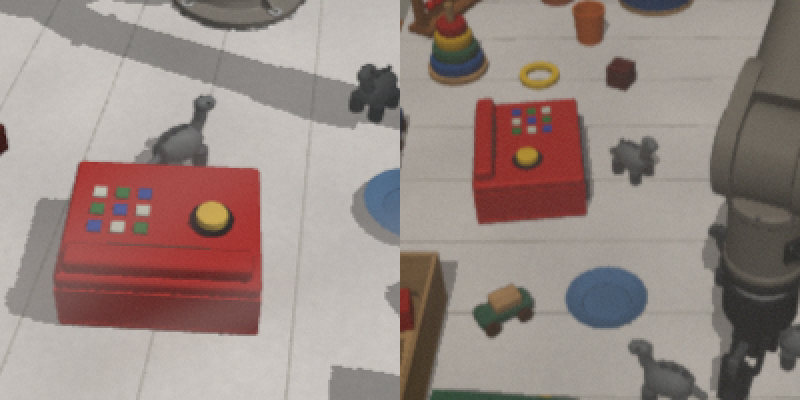

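Dinosaur look-alikes in the scene picture are at (327,221), (425,190), (476,182) and (512,232). The one farthest to the robot's right (smallest y) is (327,221), the long-neck close in front of the drawer, and the crop confirms it. I'm moving over it to look with the wrist camera.

Emit:
{"fn": "apply_moves", "kwargs": {"moves": "1 0 0 -0.3 0 0 0;1 -0.2 0.17 -0.1 0 0 0;1 -0.24 0.21 -0.05 0 0 0;1 -0.24 0.21 -0.05 0 0 0;1 -0.24 0.21 -0.05 0 0 0;1 -0.24 0.21 -0.05 0 0 0;1 -0.24 0.21 -0.05 0 0 0;1 -0.24 0.21 -0.05 0 0 0;1 -0.24 0.21 -0.05 0 0 0;1 -0.24 0.21 -0.05 0 0 0;1 -0.24 0.21 -0.05 0 0 0;1 -0.24 0.21 -0.05 0 0 0", "force": 40}}

```text
t: 2.0
eef_pos: [0.4059, 0.2013, 0.3399]
tool_rot: [-0.0, 0.85, 0.526, 0.0]
contact_force: [2.0, -0.4, 0.4]
gripper_width: 0.001
```

Emit:
{"fn": "apply_moves", "kwargs": {"moves": "1 -0.24 0.21 0 0 0 0;1 -0.24 0.21 0 0 0 0;1 -0.24 0.21 0 0 0 0;1 -0.24 0.21 0 0 0 0;1 -0.24 0.21 0 0 0 0;1 0 0 0 0 0 0;1 0 0 0 0 0 0"}}

```text
t: 2.58
eef_pos: [0.4545, 0.0159, 0.3396]
tool_rot: [-0.0, 0.852, 0.524, 0.0]
contact_force: [-0.9, 0.6, -0.8]
gripper_width: -0.002
```

```bash
cat >> h.py <<'E'
from scipy.spatial.transform import Rotation as Ro
def wristcam(n):
    o=bot.get_obs();p=imaging.read_camera('wrist');save(p,n)
    q=o['tool_rot'];T=np.eye(4);T[:3,:3]=Ro.from_quat([q[1],q[2],q[3],q[0]]).as_matrix();T[:3,3]=o['eef_pos']
    p['view']=np.linalg.inv(T@np.array(p['mount']));return o,p
E
python3 - <<'E'
from h import *
o,p=wristcam('w1.png');print(o['eef_pos'],np.array(p['mount']).round(3))
s=imaging.read_camera('scene');save(s,'s1.png')
d=imaging.read_camera('side');save(d,'d1.png')
import pickle;pickle.dump((o,p,s,d),open('v1.pkl','wb'))
E
```

```text
[0.45447877 0.01589191 0.33957368] [[ 1.    -0.    -0.     0.   ]
 [ 0.     0.954  0.298 -0.077]
 [ 0.    -0.298  0.954 -0.144]
 [ 0.     0.     0.     1.   ]]
```

View pics/w1.png

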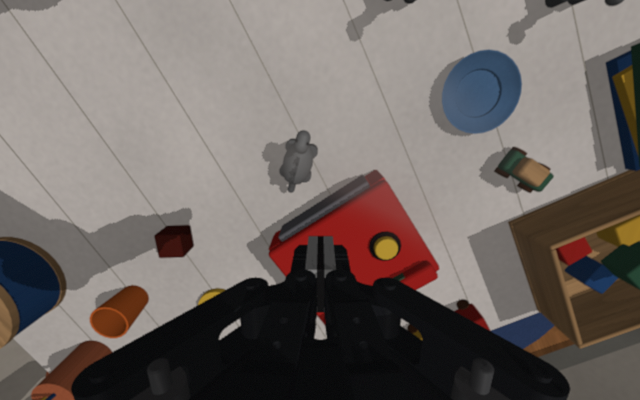

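```bash
python3 - <<'E'
import cv2
a=cv2.imread('pics/w1.png')[100:290,230:450]
cv2.imwrite('pics/c1.png',cv2.resize(a,None,fx=3,fy=3,interpolation=3)[:,:])
E
python3 - <<'E'
from h import *
import pickle
o,p,s,d=pickle.load(open('v1.pkl','rb'))
for k,z in(('dino_centre',.036),('button_top',.099),('drawer_front',.037),('saucer',0),('cube',0)):
  for r in nets.spot_point(p,k): print(k,round(r['score'],2),np.round(r['location']),ray(p,r['location'],z).round(3))
for k in('dino_centre','saucer','cube'):
  r=nets.outline_of(p,k)
  for q in r[:1]: print(k,q['rect'],q['score'])
E
```

```text
dino_centre 0.86 [298. 163.] [ 0.443 -0.018  0.036]
button_top 0.7 [386. 249.] [0.613 0.049 0.099]
drawer_front 0.6 [319. 204.] [ 0.521 -0.02   0.037]
saucer 0.76 [475.  90.] [ 0.472  0.287 -0.   ]
cube 0.97 [180. 235.] [ 0.468 -0.287  0.   ]
dino_centre [280.2, 132.9, 317.8, 192.4] 0.57
saucer [441.4, 48.3, 525.3, 134.6] 0.93
cube [153.6, 225.8, 196.6, 257.7] 0.79
```

View pics/c1.png

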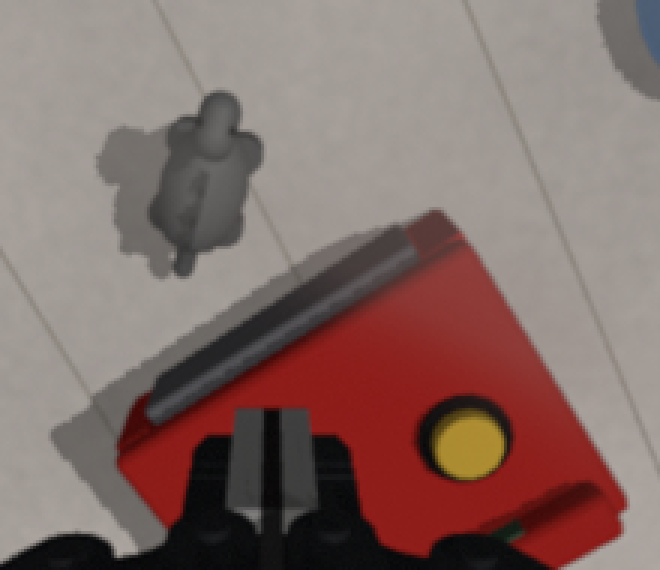

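Run:
```python
from h import *
import pickle
o,p,s,d=pickle.load(open('v1.pkl','rb'))
f=lambda u,v,z:ray(p,(230+u/3,100+v/3),z).round(3)
a,b=f(118,462,.085),f(465,238,.085);print('deck front',a,b,np.linalg.norm(a-b))
print('backright corner top',f(625,505,.085))
a,b=f(150,415,.062),f(412,252,.062);print('drawer edge',a,b,np.linalg.norm(a-b),np.degrees(np.arctan2(*(b-a)[:2])))
a,b=f(155,390,.012),f(398,228,.012);print('drawer edge low',a,b,np.linalg.norm(a-b))
print('head',f(218,105,.09),'tail',f(183,268,.03))
print('legs FL,FR,HL,HR',[f(*q,.03) for q in((178,132),(258,152),(157,215),(238,235))])
```

```text
deck front [ 0.545 -0.12   0.085] [0.515 0.092 0.085] 0.21411212016137712
backright corner top [0.691 0.111 0.085]
drawer edge [ 0.537 -0.1    0.062] [0.517 0.067 0.062] 0.16819334112859524 -6.829244303198073
drawer edge low [ 0.542 -0.107  0.012] [0.516 0.067 0.012] 0.17593180496999397
head [0.405 0.015 0.09 ] tail [ 0.478 -0.05   0.03 ]
legs FL,FR,HL,HR [array([ 0.411, -0.017,  0.03 ]), array([0.439, 0.017, 0.03 ]), array([ 0.445, -0.049,  0.03 ]), array([ 0.475, -0.014,  0.03 ])]
```

The box yaw is about 7.5° with its centre near (0.620,-0.006). The drawer's front edge spans (0.537,-0.10) to (0.517,0.067). The dinosaur is at (0.444,-0.018), head pointing to azimuth ~138°. There is more room on the left (the saucer's edge is ~0.16 m past the drawer edge). I'll turn the tool so its x axis points along the box's left, then push.

Emit:
{"fn": "apply_moves", "kwargs": {"moves": "1 0 0 0 0 0 -1;1 0 0 0 0 0 -1;1 0 0 0 0 0 -1;1 0 0 0 0 0 -1;1 0 0 0 0 0 -1;1 0 0 0 0 0 -1;1 0 0 0 0 0 -1;1 0 0 0 0 0 -1;1 0 0 0 0 0 -0.5;1 -0.32 -0.06 0 0 0 0;1 -0.32 -0.06 0 0 0 0;1 -0.31 -0.06 0 0 0 0"}}

```text
t: 4.13
eef_pos: [0.4475, -0.0989, 0.3394]
tool_rot: [0.0, 0.659, 0.752, 0.0]
contact_force: [1.5, 0.5, -0.2]
gripper_width: -0.001
```

Emit:
{"fn": "apply_moves", "kwargs": {"moves": "1 0 0 0.29 0 0 0;1 0 0 0.29 0 0 0;1 0 0 0.29 0 0 0;1 0 0 0.29 0 0 0;1 0 0 0.29 0 0 0;1 0 0 0.29 0 0 0;1 0 0 0.29 0 0 0;1 0 0 0.29 0 0 0;1 0 0 0.2 0 0 0;1 0 0 0.1 0 0 0;1 0 0 0 0 0 0"}}

```text
t: 5.05
eef_pos: [0.4459, -0.0975, 0.0224]
tool_rot: [-0.002, 0.659, 0.752, -0.002]
contact_force: [0.7, 0.1, 0.0]
gripper_width: 0.001
```

Run:
```python
from h import *
o,p=wristcam('w2.png');print(o['eef_pos'])
s=imaging.read_camera('scene');d=imaging.read_camera('side')
a=s['image'][170:320,240:440];b=d['image'][150:300,220:420]
cv2.imwrite('pics/c2.png',cv2.cvtColor(np.hstack([cv2.resize(x,(400,300),interpolation=3) for x in(a,b)]),4))
```

```text
[ 0.44587009 -0.09748149  0.02244803]
```

View pics/w2.png

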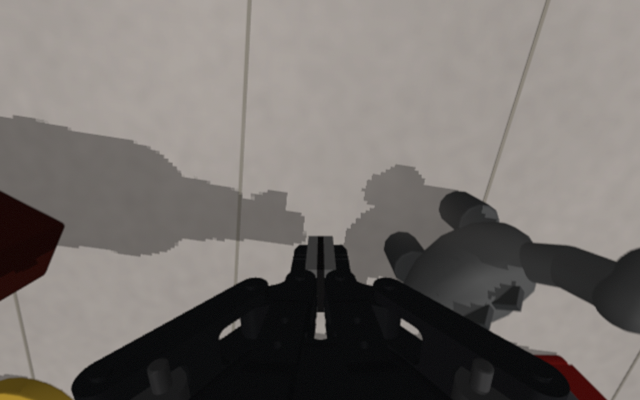

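View pics/c2.png

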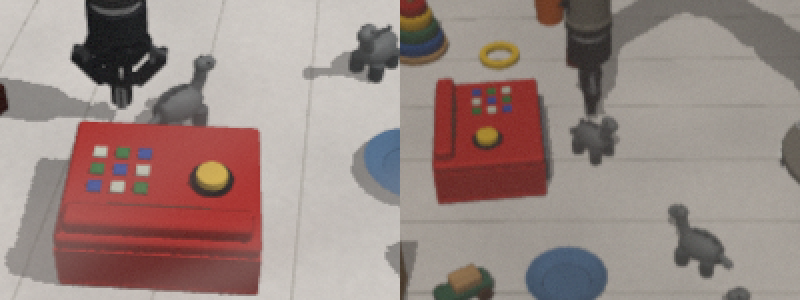

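Wrist view: fingertip at (320,240), the dinosaur's left hind leg at (405,245) and its trunk at about (475,275). Nothing else lies between. I'm starting the push.

Emit:
{"fn": "apply_moves", "kwargs": {"moves": "1 0 0.07 0 0 0 0;1 0.07 0 0 0 0 0;1 0.07 0 0 0 0 0;1 0.07 0 0 0 0 0;1 0.07 0 0 0 0 0;1 0.07 0 0 0 0 0;1 0.07 0 0 0 0 0;1 0.07 0 0 0 0 0;1 0 0 0 0 0 0"}}

```text
t: 5.95
eef_pos: [0.448, -0.0362, 0.0248]
tool_rot: [-0.001, 0.659, 0.753, 0.0]
contact_force: [-0.0, -0.3, -0.4]
gripper_width: -0.001
```

```bash
cat >> h.py <<'E'
C=np.array([.620,-.0055]);U=np.array([.991,.131]);W=np.array([-.131,.991])
def bx(P): d=np.array(P[:2])-C; return np.round([d@U,d@W],3)
def look(i):
    o,p=wristcam('w%d.png'%i);print(o['t'],o['eef_pos'].round(4),'box',bx(o['eef_pos']),o['contact_force'].round(1))
    s=imaging.read_camera('scene');d=imaging.read_camera('side')
    for n,q in(('w',p),('s',s),('d',d)):
        for r in nets.spot_point(q,'dino_centre'):
            P=ray(q,r['location'],.036)
            if abs(P[0]-.44)<.15 and -.2<P[1]<.22:print(n,round(r['score'],2),np.round(r['location']),P.round(3),'box',bx(P))
    a=s['image'][170:320,240:440];b=d['image'][150:300,220:420]
    im=np.hstack([cv2.resize(x,(400,300),interpolation=3) for x in(a,b)])
    w=cv2.resize(p['image'],(480,300));im=np.vstack([im,np.hstack([w,np.zeros((300,320,3),np.uint8)])])
    cv2.imwrite('pics/c%d.png'%i,cv2.cvtColor(im,4))
E
python3 -c "
from h import *
look(3)"
```

```text
5.95 [ 0.448  -0.0362  0.0248] box [-0.174 -0.008] [-0.  -0.3 -0.4]
w 0.66 [407. 249.] [0.435 0.009 0.036] box [-0.181  0.039]
s 0.77 [339. 225.] [0.452 0.009 0.036] box [-0.165  0.036]
```

View pics/c3.png

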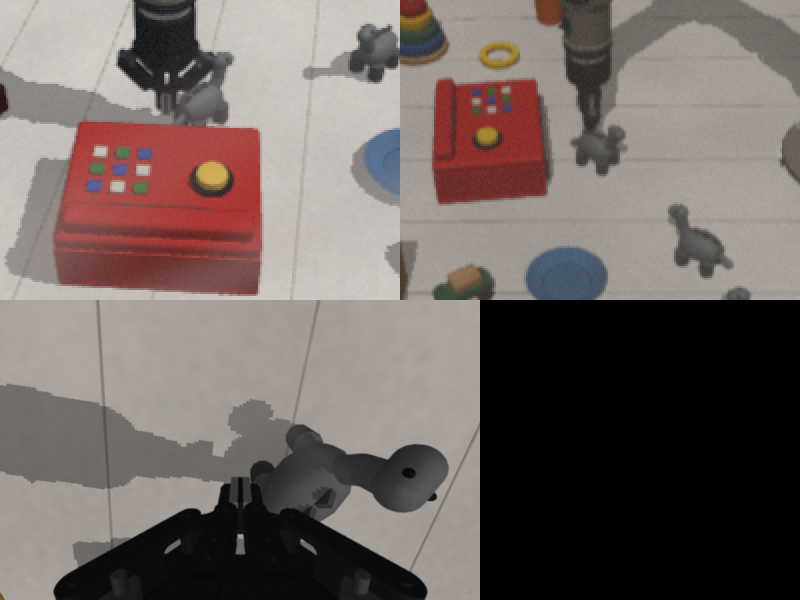

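Emit:
{"fn": "apply_moves", "kwargs": {"moves": "1 0.05 0.01 0 0 0 0;1 0.07 0.01 0 0 0 0;1 0.07 0.01 0 0 0 0;1 0.07 0 0 0 0 0;1 0.07 0 0 0 0 0;1 0.07 0 0 0 0 0;1 0 0 0 0 0 0"}}

```text
t: 6.83
eef_pos: [0.4452, 0.0121, 0.0247]
tool_rot: [-0.001, 0.658, 0.753, 0.0]
contact_force: [0.7, -0.1, -0.6]
gripper_width: 0.001
```

```bash
python3 -c "
from h import *
look(4)"
```

```text
6.8333 [0.4452 0.0121 0.0247] box [-0.171  0.04 ] [ 0.7 -0.1 -0.6]
w 0.74 [404. 230.] [0.421 0.053 0.036] box [-0.189  0.084]
s 0.82 [356. 218.] [0.416 0.05  0.036] box [-0.194  0.082]
d 0.84 [320. 232.] [0.431 0.057 0.036] box [-0.179  0.087]
```

View pics/c4.png

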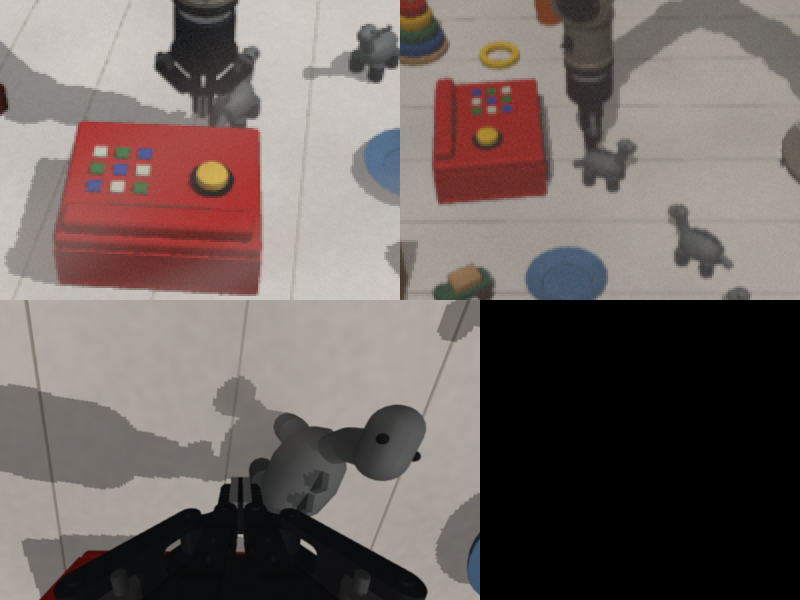

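Emit:
{"fn": "apply_moves", "kwargs": {"moves": "1 -0.1 0 0 0 0 0;1 0 -0.12 0 0 0 0;1 0.07 0 0 0 0 0;1 0.07 0 0 0 0 0;1 0.07 0 0 0 0 0;1 0.07 0 0 0 0 0;1 0.07 0 0 0 0 0;1 0.06 0 0 0 0 0;1 0 0 0 0 0 0"}}

```text
t: 7.88
eef_pos: [0.4265, 0.0469, 0.0248]
tool_rot: [-0.0, 0.658, 0.753, 0.0]
contact_force: [0.5, 0.7, -1.2]
gripper_width: -0.002
```

```bash
python3 -c "
from h import *
look(5)"
```

```text
7.8833 [0.4265 0.0469 0.0248] box [-0.185  0.077] [ 0.5  0.7 -1.2]
w 0.6 [397. 251.] [0.415 0.087 0.036] box [-0.191  0.118]
s 0.6 [370. 217.] [0.407 0.086 0.036] box [-0.2    0.118]
d 0.83 [323. 236.] [0.42  0.076 0.036] box [-0.188  0.107]
```

View pics/c5.png

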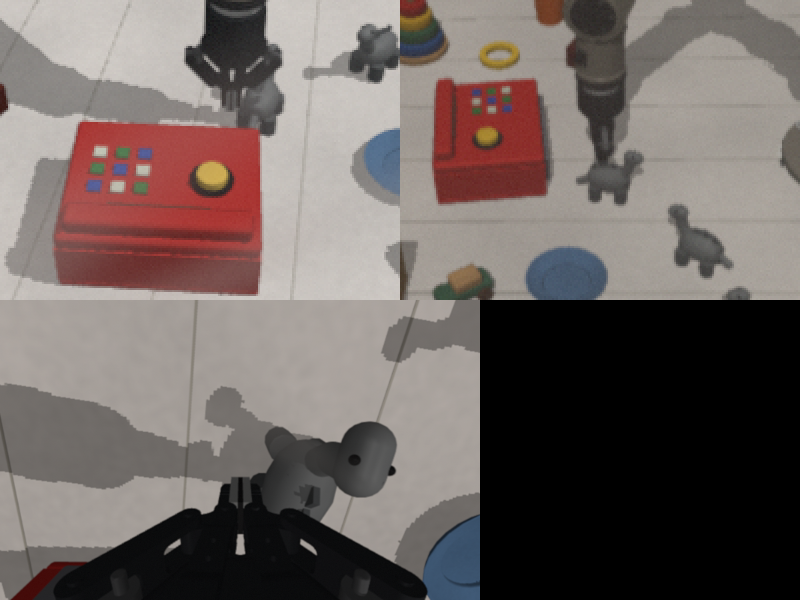

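Emit:
{"fn": "apply_moves", "kwargs": {"moves": "1 0.06 -0.02 0 0 0 0;1 0.07 -0.02 0 0 0 0;1 0.07 0 0 0 0 0;1 0.07 0 0 0 0 0;1 0.07 0 0 0 0 0;1 0 0 0 0 0 0"}}

```text
t: 8.68
eef_pos: [0.4162, 0.087, 0.0248]
tool_rot: [-0.0, 0.658, 0.753, 0.0]
contact_force: [0.3, -0.1, -0.5]
gripper_width: 0.003
```

```bash
python3 -c "
from h import *
look(6)"
```

```text
8.6833 [0.4162 0.087  0.0248] box [-0.19   0.118] [ 0.3 -0.1 -0.5]
w 0.68 [398. 246.] [0.402 0.127 0.036] box [-0.199  0.16 ]
s 0.75 [387. 219.] [0.405 0.132 0.036] box [-0.195  0.165]
d 0.58 [326. 244.] [0.409 0.115 0.036] box [-0.194  0.147]
```

View pics/c6.png

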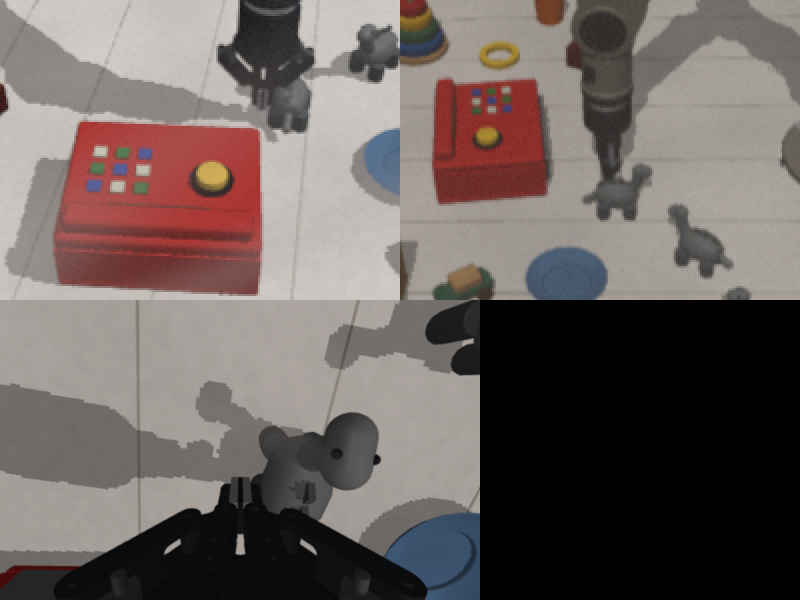

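The dinosaur is now at box y ≈ 0.157, upright and clear of the drawer edge (0.086) and the saucer. I'm backing off, rising and measuring again.

Emit:
{"fn": "apply_moves", "kwargs": {"moves": "1 -0.1 0 0 0 0 0;1 -0.15 0 0 0 0 0;1 0 0 -0.2 0 0 0;1 0 0 -0.34 0 0 0;1 0 0 -0.34 0 0 0;1 0 0 -0.34 0 0 0;1 0 0 -0.34 0 0 0;1 0 0 -0.34 0 0 0;1 0 0 -0.34 0 0 0;1 0 0 -0.2 0 0 0;1 0 0 0 0 0 0"}}

```text
t: 9.9
eef_pos: [0.423, 0.0551, 0.3227]
tool_rot: [0.001, 0.66, 0.751, 0.005]
contact_force: [1.1, 0.9, 0.1]
gripper_width: -0.002
```

Run:
```python
from h import *
look(7)
o,p=wristcam('w7.png')
for k,z in(('button_top',.099),('drawer_front',.037),('saucer',0)):
  for r in nets.spot_point(p,k): P=ray(p,r['location'],z);print(k,round(r['score'],2),np.round(r['location']),P.round(4),bx(P))
import pickle;pickle.dump(p,open('v7.pkl','wb'))
for r in nets.outline_of(p,'dino_centre'):
    m=r['region'];vs,us=np.nonzero(m);P=np.array([ray(p,(u,v),.03) for u,v in zip(us,vs)])
    d=P[:,:2]-C;print(r['score'],r['rect'],(d@W).min().round(3),(d@W).max().round(3),(d@U).min().round(3),(d@U).max().round(3))
```

```text
9.9 [0.423  0.0551 0.3227] box [-0.187  0.086] [1.1 0.9 0.1]
w 0.7 [367. 152.] [0.401 0.127 0.036] box [-0.2   0.16]
s 0.86 [383. 218.] [0.406 0.12  0.036] box [-0.196  0.153]
drawer_front 0.64 [267. 218.] [ 0.5191 -0.0182  0.037 ] [-0.102  0.001]
saucer 0.65 [446. 208.] [0.4756 0.2817 0.    ] [-0.105  0.303]
saucer 0.54 [ 18. 190.] [ 0.5381 -0.4499  0.    ] [-0.139 -0.43 ]
0.97 [427.5, 48.2, 489.7, 111.7] 0.241 0.323 -0.35 -0.263
0.94 [539.5, 0.0, 621.1, 72.6] 0.391 0.501 -0.406 -0.32
0.91 [347.3, 121.6, 390.6, 193.0] 0.126 0.188 -0.251 -0.146
0.57 [537.0, 147.1, 606.6, 218.1] 0.426 0.537 -0.218 -0.1
```

View pics/w7.png

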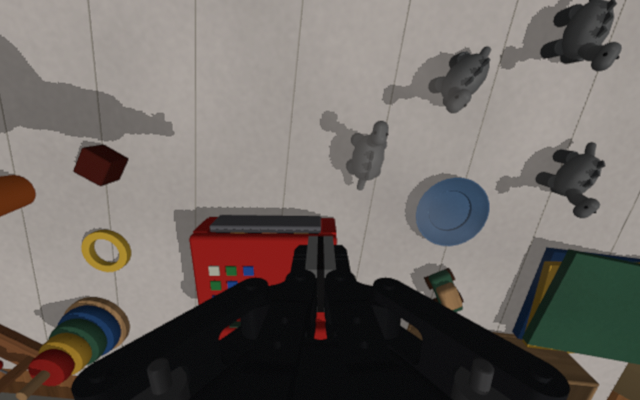

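The dinosaur at (367,152) is upright. It spans box y 0.126 to 0.188, against a drawer edge at 0.086 and a saucer edge at about 0.24. Next I go over the button.

Emit:
{"fn": "apply_moves", "kwargs": {"moves": "1 -0.05 0.31 0 0 0 0;1 -0.05 0.31 0 0 0 0;1 -0.05 0.31 0 0 0 0;1 -0.05 0.31 0 0 0 0;1 -0.06 0.33 0 0 0 0;1 0 0 0.3 0 0 0;1 0 0 0.3 0 0 0;1 0 0 0.3 0 0 0;1 0 0 0.3 0 0 0;1 0 0 0.2 0 0 0;1 0 0 0 0 0 0"}}

```text
t: 11.37
eef_pos: [0.6075, 0.0486, 0.144]
tool_rot: [-0.003, 0.659, 0.752, -0.004]
contact_force: [-0.6, -0.0, -0.6]
gripper_width: 0.003
```

Run:
```python
from h import *
o,p=wristcam('w8.png');print(o['eef_pos'],o['contact_force'])
s=imaging.read_camera('scene');d=imaging.read_camera('side')
for n,q in(('s',s),('d',d)):
    for r in nets.spot_point(q,'button_top'): print(n,r['score'],ray(q,r['location'],.099).round(4))
    print(n,'tip px',proj(q,o['eef_pos']),'btn',proj(q,[.614,.049,.099]))
a=s['image'][170:320,240:440];b=d['image'][150:300,200:400]
cv2.imwrite('pics/c8.png',cv2.cvtColor(np.hstack([cv2.resize(x,(400,300),interpolation=3) for x in(a,b)]),4))
```

```text
[0.60746243 0.04860215 0.14401314] [-0.59860531 -0.03346815 -0.563834  ]
s 0.62 [0.6135 0.0467 0.099 ]
s tip px [345.77705454 239.25175709] btn [344.98678216 255.70969067]
d 0.63 [0.609  0.0518 0.099 ]
d tip px [264.3082161  205.46490675] btn [263.46146215 216.34662946]
```

View pics/c8.png

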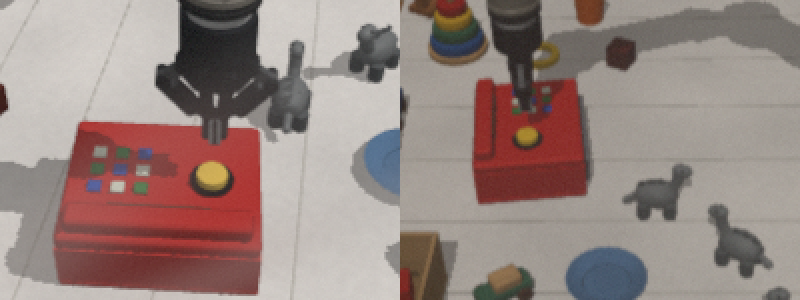

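View pics/w8.png

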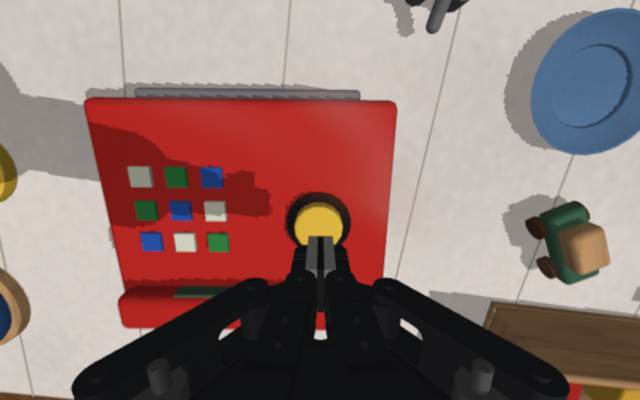

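The tip is 5 mm short of the button centre in x. I'll correct that and press in small steps.

Emit:
{"fn": "apply_moves", "kwargs": {"moves": "1 0 0.045 0.1 0 0 0;1 0 0 0.15 0 0 0;1 0 0 0.1 0 0 0;1 0 0 0.02 0 0 0;1 0 0 0.02 0 0 0;1 0 0 0.02 0 0 0;1 0 0 0 0 0 0"}}

```text
t: 12.2
eef_pos: [0.6169, 0.049, 0.1007]
tool_rot: [0.0, 0.66, 0.752, 0.0]
contact_force: [-0.5, 0.2, 0.8]
gripper_width: -0.001
```

Emit:
{"fn": "apply_moves", "kwargs": {"moves": "1 0 -0.02 0.025 0 0 0;1 0 0 0.025 0 0 0;1 0 0 0.02 0 0 0;1 0 0 0 0 0 0;1 0 0 0 0 0 0"}}

```text
t: 12.62
eef_pos: [0.6152, 0.0488, 0.0927]
tool_rot: [0.001, 0.659, 0.752, 0.001]
contact_force: [2.7, 0.5, 4.4]
gripper_width: 0.004
```

Emit:
{"fn": "apply_moves", "kwargs": {"moves": "1 0 0 0.015 0 0 0;1 0 0 0.01 0 0 0;1 0 0 0 0 0 0"}}

```text
t: 12.87
eef_pos: [0.6153, 0.0488, 0.091]
tool_rot: [0.0, 0.66, 0.752, 0.001]
contact_force: [-2.3, 0.5, 14.6]
gripper_width: 0.003
```

The button has bottomed (14.6 N, z 0.091). I'm letting go, lifting well clear and waiting for the drawer.

Emit:
{"fn": "apply_moves", "kwargs": {"moves": "1 0 0 -0.1 0 0 0;1 0 0 -0.2 0 0 0;1 0 0 -0.3 0 0 0;1 0 0 -0.3 0 0 0;1 0 0 -0.3 0 0 0;1 0 0 -0.3 0 0 0;1 0 0 0 0 0 0;1 0 0 0 0 0 0;1 0 0 0 0 0 0;1 0 0 0 0 0 0;1 0 0 0 0 0 0;1 0 0 0 0 0 0"}}

```text
t: 13.87
eef_pos: [0.6135, 0.0488, 0.2677]
tool_rot: [-0.001, 0.66, 0.752, -0.001]
contact_force: [0.5, -0.6, 1.0]
gripper_width: 0.0
```

Run:
```python
from h import *
look(9)
o,p=wristcam('w9.png')
for r in nets.spot_point(p,'drawer_front'): P=ray(p,r['location'],.037);print(r['score'],P,bx(P))
for r in nets.outline_of(p,'dino_centre'):
    m=r['region'];vs,us=np.nonzero(m);P=np.array([ray(p,(u,v),.03) for u,v in zip(us,vs)])
    d=P[:,:2]-C;print(r['score'],r['rect'],(d@W).min().round(3),(d@W).max().round(3),(d@U).min().round(3),(d@U).max().round(3))
```

```text
13.8667 [0.6135 0.0488 0.2677] box [0.001 0.055] [ 0.5 -0.6  1. ]
s 0.8 [383. 216.] [0.399 0.12  0.036] box [-0.203  0.154]
d 0.83 [327. 247.] [0.408 0.129 0.036] box [-0.193  0.161]
0.88 [ 0.46062971 -0.0274837   0.037     ] [-0.161 -0.001]
0.86 [380.6, 0.0, 433.7, 51.0] 0.125 0.183 -0.198 -0.143
0.6 [618.6, 33.8, 640.0, 61.4] 0.419 0.451 -0.166 -0.132
```

View pics/w9.png

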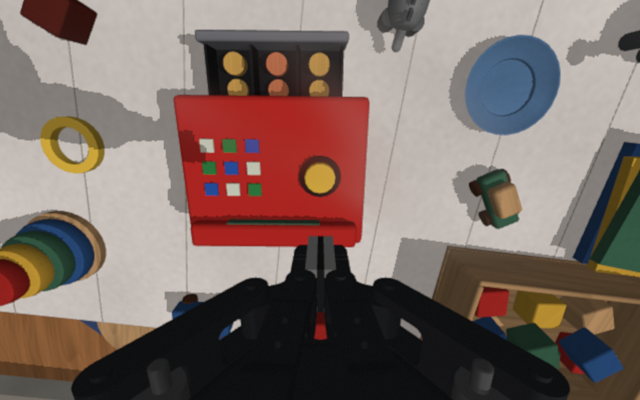

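View pics/c9.png

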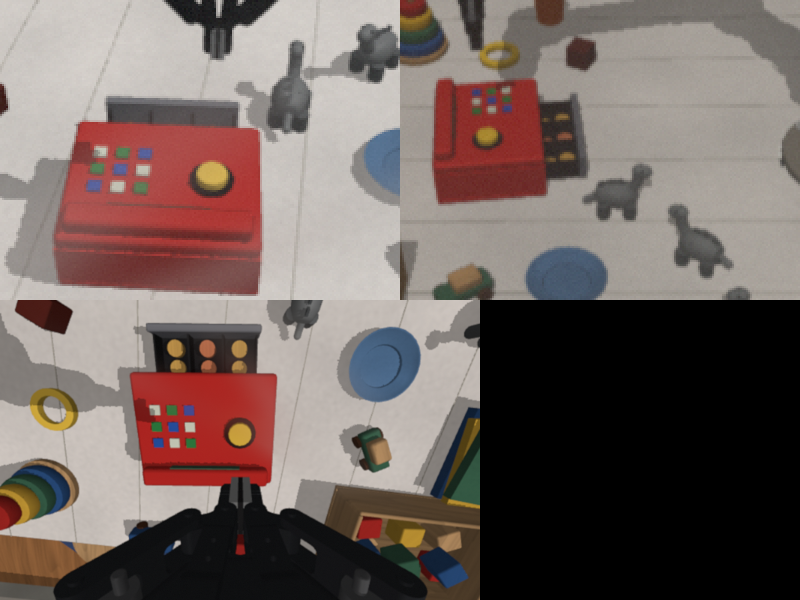

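The drawer is out about 63 mm (front at box x -0.161, pixel (275,35)). The dinosaur at (405,25) is upright and clear, starting at box y 0.125 against the drawer edge at 0.086. The arm touches nothing.

```bash
python3 -c "
from station import bot
print(bot.hand_in())"
```

```text
the job is handed in; nothing more can be done
None
```

The drawer has sprung ajar and the dinosaur stands upright, clear of it on the left. I handed the job in at about 14 s of the 51 s allowed.

- **Dinosaur:** I slid the right-most long-neck dinosaur to the left along the drawer front with the shut fingertips, in four short pushes and without lifting it. It ended at about 0.125 to 0.19 m left of the box centre. The drawer edge is at 0.086 m and the saucer's edge at about 0.24 m.
- **Button:** I pressed it until it bottomed, with the tip at z 0.091 m and 14.6 N on the wrist, then lifted straight off. The button came back up.
- **Drawer:** It came out by itself by about 63 mm, and nothing touched it afterwards.
- **Last checks:** The saucer, cube, ring and car appeared undisturbed in the final pictures. I did not measure the beaker again. The cameras' readings of the dinosaur's centre differ by about 10 mm, well inside the roughly 40 mm gap to the drawer. No check failed.

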